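# Load a wreath plaque on the slide carrier and push it to the next station

### The arm

A 6-joint arm with a two-finger parallel gripper is mounted at the origin on the work surface. World frame = base frame: x ahead of the robot, y to its left, z up, the work surface at z = 0. Lengths are in m, angles in rad, forces in N, time in s.
With the tool pointing down it reaches from about 0.25 to 0.725 m from the base axis. Payload 4 kg.
Tool frame: the origin (TCP) lies midway between the tips of the shut fingers; the grasp point (between the pads) lies 19 mm behind it; z points along the fingers, x is the direction in which the jaws open and shut, and the axes are right-handed (so a half turn about z gives the same grasp; the last joint's range is limited). The gripper opens to 85 mm and grips with 20 to 120 N. Pads are 22 mm wide; open, the fingers measure 114 mm over their backs; the gripper's body (76 mm by 85 mm) begins 54 mm behind the grasp point. The pads swing forward as they close: fully open they stand 13 mm farther back than shut.
Start: joints at [-1.349, 0.241, 0.005, 1.335, 0, 1.571], TCP at [0.11, -0.488, 0.204] pointing down, gripper open.
Joint ranges: [-2.72, 2.72], [-1.05, 1.87], [-1.09, 1.28], [-1.99, 2.15], [-1.42, 1.44], [-3.14, 3.14]. Speed limits (rad/s): [2.79, 2.79, 3.14, 3.14, 3.14, 3.14].

### API

Orientations are given as a unit quaternion [x, y, z, w].
In Python, from workcell import bot gives the robot as it stands.
- The arm moves only by the tool drive_tool, never from a script. Its argument "rows" is text: rows parted by semicolons, each of 5 numbers parted by spaces: the finger opening in mm, from 0 to 85.4, then the shift along the tool's x, y, z in mm, then the turn about the tool's z in rad. A call has 1 to 12 rows; each row shifts and turns the commanded pose from where the row before left it, along the tool's axes as they then stand; what a row does not reach is not made up. A row lasts 1/10 s, in which the tool goes at most 50 mm and 8.59 degrees, less where a joint would pass 70% of its speed; a pose out of reach is approached as far as the arm can. A call is refused whole if a number of a shift passes 50 or a number of a turn 0.15, either way. A call with a gripper value outside its range is refused whole. The fingers move at their own pace and stop on an object; the grip force is fixed at half the most. Time passes only in rows, so rows that do not move let the fingers close. It gives the time, the measured TCP pose, the force and the opening at its end, in the units of the state.
- bot.get_obs(): the state, without advancing time (a new reading comes with each control period).
- bot.camera(name): name is "scene" or "top" or "wrist"; returns a dict with "image" (420x560x3 uint8, red, green, blue), "vertical_fov" (degrees; the focal length in pixels is half the picture's height over the tangent of half this angle, whatever the lens; pixels are square), "cx", "cy" (the principal point, pixels), "k1" (the pictures are not rectified: a ray, as slopes to the right and down, at radius r is drawn at 1 + k1 r^2 times it, then the intrinsics apply), "R" (3x3) and "t" (3): a world point X has camera coordinates R X + t; the wrist camera has in their place "tool_from_camera" (4x4, takes a point from camera to tool coordinates, whose origin is the TCP and whose axes are the tool frame's). Camera axes: x right, y down, z forward; pixel columns grow to the right and rows downward; lengths in m; the calibration is good to about 2 mm. A picture is of the moment at which its call begins: read the wrist's pose just before it. There is no depth.
- bot.job_done(): hands the job in, once; it reports no verdict.
The state is a dict: "clock": time; "joint_pos": joint angles; "joint_vel": joint speeds; "tau": joint torques, N m; "eef_pos": TCP position; "tool_rot": TCP orientation; "ft_force": force on the tool from outside, world axes, zero at the start; "ft_torque": the same for the moment, N m; "grip_width": finger opening in m.
Only numpy, scipy, OpenCV 4.12 (cv2) and the standard library are available. Lean on these libraries where they do the work, as an engineer would, in place of code of your own. Each camera call takes 0.05 s, during which the arm holds its last target. There are 200 camera calls.

### The job

On this wreath-making table, take the dark green plaque out of the wooden table rack and stand it on edge in the empty slot of the carrier on the rail slide, while the carrier is still parked. Then let go of it and push the carrier along the rail, by the carrier and not by its plaques, until it clicks home in the detent of the yellow station; do not run past that station. Both plaques must ride along upright in their slots, and everything else stays where it is.

Things in the scene. Friction and masses are not known exactly. Their poses are not given: they have to be found in the camera images.
- carrier (a joint): Travel of the plywood carrier along the rail, m: 0 at the parked start, growing towards its -y, end stop at 0.265. About 1 N to slide it slowly, 6 to 10 N to leave or enter a detent. Detents: the start, the yellow station, and a grey last one at 0.26. A detent (sprung roller between two cams) draws the carrier the last 5 mm or so to its centre and resists going on.
- carrier_mark (a point): Middle of the carrier, on the upper face of its base plate (44 mm above the table). Plate 104 mm across the rail (x), 170 mm along it (y), 10 mm thick, a black tick at the middle of both long sides, 8 mm high lips along them (inner faces 92 mm apart). Axes as the rail's: the carrier travels to -y; z up.
- free_slot (a point): Centre of the empty slot's floor on the carrier's base plate, 20 mm from the carrier's middle towards the push board (+y). Four round-topped dowels 8 mm thick, 35 mm high, at x = -28 and +28 mm, leave a gap of 17 mm along y. A plaque stands in it across the rail, its width along this point's x (either way round), its bottom on the floor. Axes as the carrier's.
- other_slot (a point): Centre of the floor of the carrier's other, like slot, 45 mm from the carrier's middle on the -y side; holds the white plaque.
- push_board (a point): Centre of the outer (+y) face of the carrier's blue push board, the upright board at its trailing end: 100 mm wide (x), 12 mm thick, top 105 mm and this point 79 mm above the table. Pushing it towards this point's -y drives the carrier to the yellow station. Axes as the carrier's.
- station: Yellow station bracket on the rail, 115 to 175 mm from the start: a flat bar under the carrier and on each side of the rail an upright yellow tab, 30 mm wide, top 53 mm above the table, 162 mm apart. Origin: on the table at the rail's centre, in line with the tabs' middle. y along the rail. The carrier is home when carrier_mark (the black ticks) is in line with this origin along y.
- rail: Aluminium rail slide fixed on the table: base 100 mm by 480 mm along its y, two steel rods, end blocks 34 mm high. Origin: on the table at its centre. The parked carrier's middle is at y = +130 mm.
- rack: Wooden table rack, fixed: base 100 mm (x) by 190 mm (y), 12 mm thick, with 6 mm lips and three slots of dowels like the carrier's at y = -62, 0 and +62 mm; holds the green, red and bare wood plaques in any order. Origin: on the table at its centre.
- plaque_green: Dark green wooden plaque with a pale painted ring, to be loaded. It stands on edge in the table rack, its bottom 12 mm above the table. 80 mm wide (its own x), 12 mm thick (its own y), 105 mm high (z), 0.08 kg. Origin: centre of its bottom edge face.
- plaque_red: Dark red plaque in the table rack, stays. 80 mm wide (its own x), 12 mm thick (its own y), 105 mm high (z), 0.08 kg. Origin: centre of its bottom edge face.
- plaque_wood: Bare light wood plaque with a green ring in the table rack, stays. 80 mm wide (its own x), 12 mm thick (its own y), 105 mm high (z), 0.08 kg. Origin: centre of its bottom edge face.
- plaque_white: White plaque with a green ring, already standing in the carrier's other slot; rides along. 80 mm wide (its own x), 12 mm thick (its own y), 105 mm high (z), 0.08 kg. Origin: centre of its bottom edge face.
- pruners: Pruners with red handles, 190 mm long, lying on the table. Origin on the table below their pivot.
- spool: Green wire spool, 72 mm diameter, 60 mm high, standing. Origin: centre of its underside.
- jar: Amber jar with a red lid, 76 mm diameter, 110 mm high. Origin: centre of its underside.
- mug: White mug, 80 mm diameter, 90 mm high. Origin: centre of its underside.
Mind the look-alikes: they are no part of the job. What is shaped like the plaque_white but blue or purple is not meant.

How it is judged:
By the outcome, as a careful person would: the job done as asked, in the order asked, and still so for the second after the job is handed in, with the robot touching nothing.
It also fails if it takes over 64 s, if anything falls off the work surface, if the arm or the gripper's body presses on something with over 40 N, if the wrist force passes 120 N, or if a joint passes its speed limit or range.

## Working session

There is one attempt and no reset: what is moved stays moved. The work goes in short steps, Python scripts to look and compute and a tool call to move; the robot and the scene stay as the last step left them, time stands still between calls to the robot, and variables do not carry over. Pictures are saved under pics/ and viewed, about 8 in all and at most 12, crops included, and the job is handed in when it is done.

Besides the shell and the picture viewer there is one more tool, called after "Emit:" as name(argument=value, ...), one argument or row to a line, values as JSON. drive_tool: Moves the arm, as the interface text tells. Its arguments: {"type":"object","properties":{"rows":{"type":"string"}},"required":["rows"]}

```bash
ls; mkdir -p pics; cat > h.py <<'E'
import numpy as np, cv2
from scipy.spatial.transform import Rotation as Rn
from workcell import bot
def K(c):
    f=210/np.tan(np.radians(c["vertical_fov"])/2); return np.array([[f,0,c["cx"]],[0,f,c["cy"]],[0,0,1.]])
def shot(name,fn):
    o=bot.get_obs(); c=bot.camera(name)
    if name=="wrist":
        T=np.eye(4);T[:3,:3]=Rn.from_quat(o["tool_rot"]).as_matrix();T[:3,3]=o["eef_pos"]
        M=np.linalg.inv(T@np.array(c["tool_from_camera"])); c["R"],c["t"]=M[:3,:3],M[:3,3]
    cv2.imwrite(f"pics/{fn}.png",c["image"][:,:,::-1]); np.save(f"pics/{fn}.npy",c,allow_pickle=True); return c
def load(fn): return np.load(f"pics/{fn}.npy",allow_pickle=True).item()
def ray(c,uv):
    uv=np.array(uv,float).reshape(-1,1,2)
    s=cv2.undistortPoints(uv,K(c),np.array([c["k1"],0,0,0,0]),None,None,None) if False else cv2.undistortPoints(uv,K(c),np.array([c["k1"],0,0,0,0.]))
    s=s.reshape(-1,2); R=np.array(c["R"]); d=np.c_[s,np.ones(len(s))]@R; return -R.T@np.array(c["t"]),d
def onz(c,uv,z):
    o,d=ray(c,uv); return o+d*((z-o[2])/d[:,2])[:,None]
def proj(c,X):
    p=np.array(X,float).reshape(-1,3)@np.array(c["R"]).T+np.array(c["t"]); s=p[:,:2]/p[:,2:]
    s=s*(1+c["k1"]*(s**2).sum(1,keepdims=True)); k=K(c); return s*k[0,0]+k[:2,2]
E
python3 - <<'E'
from h import *
for n in ("top","scene"):
    c=shot(n,n+"0"); print(n,c["vertical_fov"],c["k1"],-np.array(c["R"]).T@c["t"])
print(bot.get_obs())
E
```

```text
pics
top 51.965509506657156 -0.06262502707860396 [ 0.49006752 -0.03570136  1.1049528 ]
scene 50.92938034463947 0.018098683256555517 [ 0.98629931 -0.59167476  0.83473028]
{'clock': 0.1, 'joint_pos': array([-1.34901804e+00,  2.41353787e-01,  3.89522419e-03,  1.33521139e+00,
       -2.37739787e-05,  1.57079617e+00]), 'joint_vel': array([ 0.00098229, -0.00135439,  0.00111166, -0.00010543, -0.00096388,
       -0.00014133]), 'tau': array([-2.70552036e-04, -3.73137939e+01,  2.53009844e+01,  1.08645068e-02,
        1.43277919e-05,  1.24854878e-06]), 'eef_pos': array([ 0.10984167, -0.48716579,  0.20280781]), 'tool_rot': array([ 7.81013383e-01, -6.24513585e-01, -7.39087405e-04, -5.75769009e-04]), 'ft_force': array([-0.04750065, -0.2482031 ,  0.19697194]), 'ft_torque': array([-0.00247306,  0.01270397, -0.09756723]), 'grip_width': 0.0855340820988315}
```

View pics/top0.png

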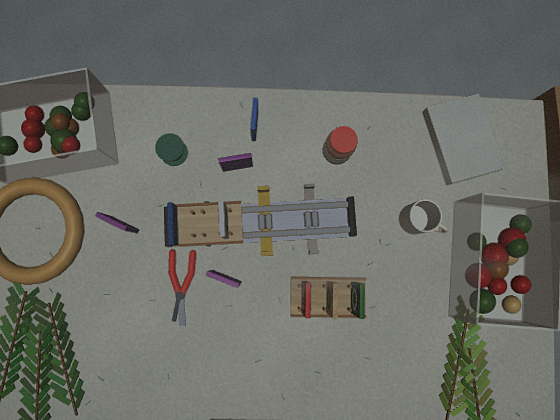

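View pics/scene0.png

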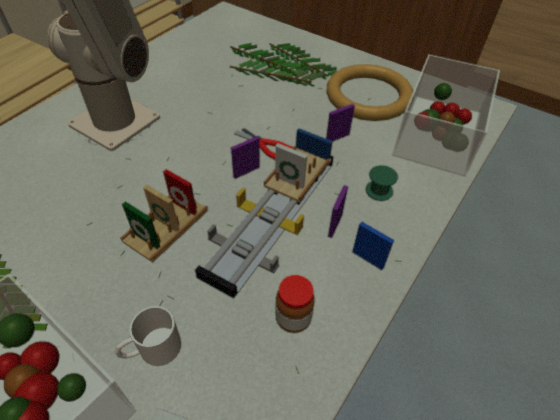

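The top view (up = +x, right = -y) shows the carrier near (203,224), the yellow tabs at (264,190) and (266,252), and the rack at (328,297). The green plaque is the rightmost one, at (360,300). Next I'll measure by masks and view one enlarged crop.

```bash
python3 - <<'E'
from h import *
c=load("top0"); im=c["image"]
hsv=cv2.cvtColor(im,cv2.COLOR_RGB2HSV)
def comps(lo,hi,x0,y0,x1,y1,z,name):
    m=cv2.inRange(hsv,np.array(lo),np.array(hi)); b=np.zeros_like(m); b[y0:y1,x0:x1]=m[y0:y1,x0:x1]
    n,l,s,ce=cv2.connectedComponentsWithStats(b)
    for i in range(1,n):
        if s[i,4]>15:
            r=cv2.minAreaRect(np.argwhere(l==i)[:,::-1].astype(np.float32))
            print(name,s[i],ce[i].round(1),r,onz(c,[ce[i]],z).round(4))
comps((20,120,60),(32,255,255),250,180,280,265,.053,"yellow")
comps((100,80,30),(125,255,255),155,195,185,250,.105,"blue")
comps((40,60,20),(90,255,255),340,270,375,325,.117,"green")
comps((0,150,60),(8,255,255),295,270,315,325,.117,"red")
a=cv2.resize(im[180:330,155:375],None,fx=3.6,fy=3.6,interpolation=cv2.INTER_CUBIC)
a=cv2.convertScaleAbs(a,alpha=1.5)
cv2.imwrite("pics/crop0.png",a[:,:,::-1])
E
```

```text
yellow [258 186  11   4  42] [262.8 187.4] ((263.0, 187.5), (3.0, 10.0), 90.0) [[ 0.6695 -0.0271  0.053 ]]
yellow [258 192  12  14 147] [263.5 198.5] ((263.5, 198.5), (13.0, 11.0), 90.0) [[ 0.6419 -0.0297  0.053 ]]
yellow [259 212  11   2  19] [263.9 212.5] ((264.0, 212.5), (1.0, 10.0), 90.0) [[ 0.6073 -0.0315  0.053 ]]
yellow [260 229  11   2  16] [265.4 229.7] ((265.0, 229.5), (1.0, 10.0), 90.0) [[ 0.565  -0.0363  0.053 ]]
yellow [261 237  12  19 192] [266.2 245.6] ((266.14825439453125, 245.72348022460938), (17.960132598876953, 10.842597007751465), 86.18592071533203) [[ 0.5262 -0.0392  0.053 ]]
blue [167 202   7  43 199] [170.1 223.5] ((170.01504516601562, 223.04127502441406), (42.067108154296875, 5.08137321472168), 88.40885925292969) [[0.5703 0.1856 0.105 ]]
green [357 284   8  35 188] [361.5 300.9] ((360.5, 301.0), (34.0, 7.0), 90.0) [[ 0.4031 -0.259   0.117 ]]
red [305 293   6  25  92] [307.2 306.8] ((307.5, 305.0), (5.0, 24.0), 0.0) [[ 0.3878 -0.1351  0.117 ]]
```

View pics/crop0.png

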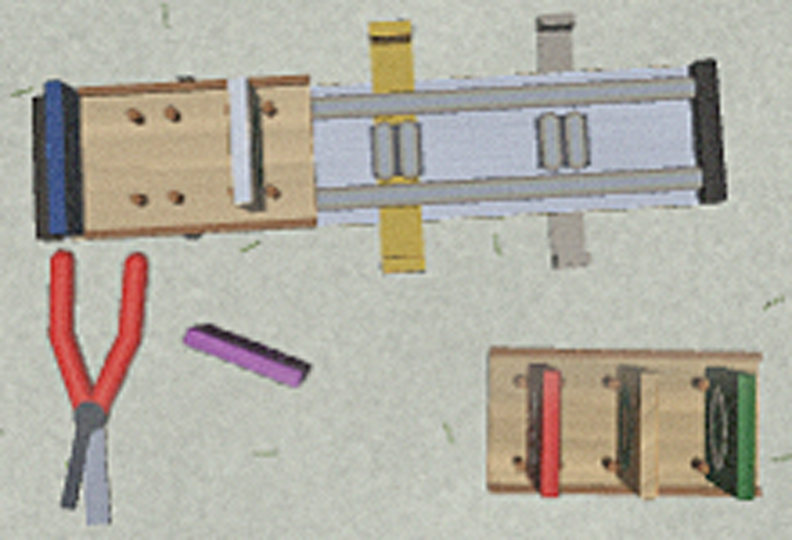

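The crop shows the free-slot dowel tops at crop (136,117), (173,113), (141,200) and (178,198), with the ticks at (187,80) and (193,236). The yellow tab ends are at (390,28) and (403,268). The green plaque's top face runs (737-755, 370-497).

```bash
python3 - <<'E'
from h import *
c=load("top0")
def P(pts,z): return onz(c,(np.array(pts,float)-1.3)/3.6+[155,180],z)
def sh(n,pts,z):
    p=P(pts,z); print(n,p[:,:2].round(4).tolist(),'mean',p.mean(0).round(4)); return p
d=sh("dowel",[(136,117),(173,113),(141,200),(178,198)],.079)
w=sh("white other dowels",[(271,109),(275,191)],.079)
t=sh("ticks",[(187,80),(193,236)],.044)
v=t[0]-t[1];print("yaw carrier x deg",np.degrees(np.arctan2(v[1],v[0])))
y=sh("tabs",[(390,24),(404,270)],.053); v=y[0]-y[1];print("yaw",np.degrees(np.arctan2(v[1],v[0])))
e=sh("rail block far",[(706,62),(715,203)],.034); v=e[0]-e[1];print(np.degrees(np.arctan2(v[1],v[0])))
b=sh("board outer",[(48,83),(52,237)],.105); v=b[0]-b[1];print(np.degrees(np.arctan2(v[1],v[0])))
g=sh("green top",[(737,370),(755,372),(755,497),(737,497)],.117)
r=sh("rack dowels",[(519,381),(519,461),(610,382),(607,462),(699,382),(699,462)],.047)
o=bot.get_obs();M=Rn.from_quat(o["tool_rot"]).as_matrix();print(M.round(4),np.array(bot.camera("wrist")["tool_from_camera"]).round(4))
print("green in tool",M.T@(g.mean(0)-o["eef_pos"]))
E
```

```text
dowel [[0.6009, 0.1393], [0.6042, 0.1148], [0.5458, 0.1336], [0.5478, 0.1092]] mean [0.5747 0.1243 0.079 ]
white other dowels [[0.6085, 0.0499], [0.554, 0.0454]] mean [0.5812 0.0476 0.079 ]
ticks [[0.6312, 0.1113], [0.5241, 0.103]] mean [0.5776 0.1071 0.044 ]
yaw carrier x deg 4.450574154008834
tabs [[0.6723, -0.0275], [0.5044, -0.0413]] mean [ 0.5883 -0.0344  0.053 ]
yaw 4.679865061325979
rail block far [[0.6546, -0.2497], [0.5557, -0.2564]] mean [ 0.6052 -0.253   0.034 ]
3.8271767823784124
board outer [[0.6188, 0.193], [0.5192, 0.1855]] mean [0.569  0.1893 0.105 ]
4.295968657245193
green top [[0.4448, -0.2539], [0.4437, -0.2654], [0.3654, -0.2658], [0.3653, -0.2543]] mean [ 0.4048 -0.2598  0.117 ]
rack dowels [[0.4314, -0.1208], [0.378, -0.1218], [0.4319, -0.1826], [0.3784, -0.1812], [0.4331, -0.2433], [0.3794, -0.2437]] mean [ 0.4054 -0.1822  0.047 ]
[[ 2.200e-01 -9.755e-01 -4.000e-04]
 [-9.755e-01 -2.200e-01  1.800e-03]
 [-1.900e-03  0.000e+00 -1.000e+00]] [[ 1.000e+00 -7.000e-04 -6.000e-04  9.000e-04]
 [ 9.000e-04  9.522e-01  3.055e-01 -7.910e-02]
 [ 4.000e-04 -3.055e-01  9.522e-01 -1.714e-01]
 [ 0.000e+00  0.000e+00  0.000e+00  1.000e+00]]
green in tool [-0.15671333 -0.33775772  0.08609355]
```

Emit:
drive_tool(
  rows="85 0 0 0 0.11;85 0 0 0 0.112;45 -28 -37 0 0;45 -28 -37 0 0;45 -28 -37 0 0;45 -28 -37 0 0;45 -28 -37 0 0;45 -28 -37 0 0;45 -29 -37 0 0;45 -29 -36 0 0;45 0 0 0 0",
)

```text
clock: 1.25
eef_pos: [0.4086, -0.2583, 0.2032]
tool_rot: [0.71, -0.704, -0.0, -0.001]
ft_force: [-0.6, 0.4, -0.3]
grip_width: 0.045
```

```bash
python3 - <<'E'
from h import *
c=shot("wrist","w1"); cv2.imwrite("pics/w1.png",cv2.convertScaleAbs(c["image"],alpha=1.4)[:,:,::-1])
print(proj(c,[[.4048,-.2598,.117],[.445,-.2598,.117],[.365,-.2598,.117]]), c["vertical_fov"])
E
```

```text
[[274.90869901 206.06442429]
 [275.32704606 155.27385026]
 [274.52631941 252.02715123]] 62.86013453140091
```

View pics/w1.png

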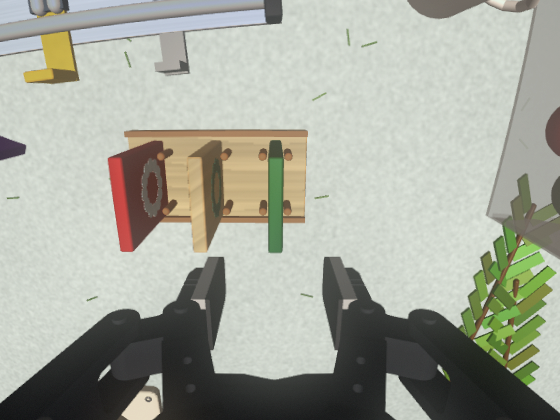

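The wrist view shows the green plaque's top edge at u≈276, v 155–252, within 1 px of the prediction and square to the tool. Now descend and grip.

Emit:
drive_tool(
  rows="45 2 3 0 0;45 0 0 40 0;45 0 0 40 0;45 0 0 35 0;45 0 0 23 0;45 0 0 0 0;10 0 0 0 0;10 0 0 0 0;10 0 0 0 0;10 0 0 0 0;5 0 0 0 0;5 0 0 0 0",
)

```text
clock: 2.5
eef_pos: [0.4029, -0.2639, 0.0675]
tool_rot: [0.707, -0.707, 0.001, -0.001]
ft_force: [-0.4, 2.7, 6.9]
grip_width: 0.0109
```

Emit:
drive_tool(
  rows="5 0 0 -10 0;5 0 0 -15 0;5 0 0 -25 0;5 0 0 -30 0;5 0 0 -40 0;5 0 0 -40 0;5 0 0 0 0;5 0 0 0 0",
)

```text
clock: 3.3
eef_pos: [0.4028, -0.2645, 0.2272]
tool_rot: [-0.707, 0.707, -0.002, 0.0]
ft_force: [0.2, -0.3, -1.3]
grip_width: 0.0107
```

```bash
python3 - <<'E'
from h import *
c=shot("wrist","w2"); cv2.imwrite("pics/w2.png",cv2.convertScaleAbs(c["image"],alpha=1.4)[:,:,::-1])
o=bot.get_obs();print(o["eef_pos"],o["tool_rot"],o["grip_width"])
E
```

```text
[ 0.40188656 -0.26385312  0.22572989] [-7.07046548e-01  7.07166928e-01 -3.12465229e-04 -1.30896888e-04] 0.01050762342378392
```

View pics/w2.png

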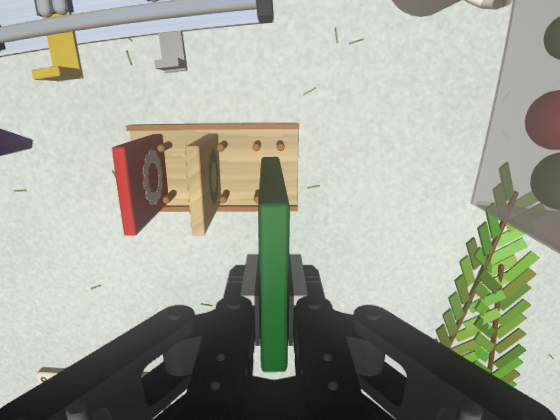

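The plaque is held square between the pads, with its top edge near (275,160–370). Now carry it over to the slot.

Emit:
drive_tool(
  rows="5 -20 -9 -2 0;5 -40 -18 -2 0;5 -41 -18 0 0;5 -41 -18 0 0;5 -41 -18 0 0;5 -41 -18 0 0;5 -41 -18 0 0;5 -41 -18 0 0;5 -41 -18 0 0;5 -41 -18 0 -0.039;5 0 0 0 -0.039;5 0 0 0 0",
)

```text
clock: 4.55
eef_pos: [0.5709, 0.079, 0.2291]
tool_rot: [0.76, -0.65, -0.016, -0.012]
ft_force: [-0.2, -0.4, -1.2]
grip_width: 0.0107
```

Emit:
drive_tool(
  rows="5 0 0 0 0;5 0 0 0 0",
)

```text
clock: 4.75
eef_pos: [0.5711, 0.0775, 0.231]
tool_rot: [0.759, -0.651, -0.015, -0.013]
ft_force: [0.7, 0.3, -0.8]
grip_width: 0.0105
```

```bash
python3 - <<'E'
from h import *
c=shot("wrist","w3"); cv2.imwrite("pics/w3.png",cv2.resize(cv2.convertScaleAbs(c["image"],alpha=1.4)[:,:,::-1],None,fx=1.4,fy=1.4,interpolation=cv2.INTER_CUBIC))
P=[]
for i in range(6):
    o=bot.get_obs();P.append(np.r_[o["eef_pos"],Rn.from_quat(o["tool_rot"]).as_matrix()[:2,0]]);
print(np.array(P).round(4)); c=load("top0")
E
```

```text
[[ 0.5713  0.0775  0.2313  0.1513 -0.9877]
 [ 0.5713  0.0775  0.2313  0.1513 -0.9877]
 [ 0.5713  0.0775  0.2313  0.1513 -0.9877]
 [ 0.5713  0.0775  0.2313  0.1513 -0.9877]
 [ 0.5713  0.0775  0.2313  0.1513 -0.9877]
 [ 0.5713  0.0775  0.2313  0.1513 -0.9877]]
```

View pics/w3.png

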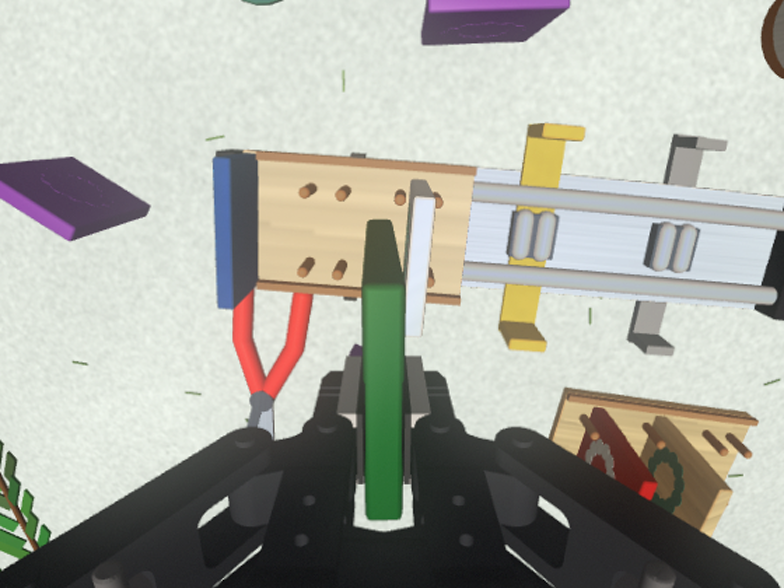

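```bash
python3 - <<'E'
from h import *
c=load("w3"); 
M=Rn.from_quat(bot.get_obs()["tool_rot"]).as_matrix(); print(M.round(4)); print(bot.get_obs()["joint_pos"].round(4))
p=onz(c,np.array([(303,193),(339,195),(303,269),(336,272)])/1.4,.079); print(p.round(4),p.mean(0))
t=onz(c,np.array([(358,153),(350,299)])/1.4,.040); print(t,t.mean(0)); v=t[0]-t[1]; print(np.degrees(np.arctan2(v[1],v[0])))
E
```

```text
[[ 0.1513 -0.9885 -0.0046]
 [-0.9877 -0.1514  0.0387]
 [-0.0389 -0.0013 -0.9992]]
[0.1124 0.3876 0.2809 1.4643 0.0389 3.102 ]
[[0.6033 0.1422 0.079 ]
 [0.6056 0.118  0.079 ]
 [0.5504 0.1368 0.079 ]
 [0.552  0.1134 0.079 ]] [0.57784182 0.12760475 0.079     ]
[[0.63276394 0.11237706 0.04      ]
 [0.51966905 0.10335295 0.04      ]] [0.57621649 0.107865   0.04      ]
4.562100209631335
```

Joint 6 is near its limit (3.10 of 3.14), which clipped the yaw and tilted the tool. The plaque can stand either way round, so I'll turn the tool half a turn the other way.

Emit:
drive_tool(
  rows="5 0 0 0 -0.08;5 0 0 0 -0.14;5 0 0 0 -0.14;5 0 0 0 -0.14;5 0 0 0 -0.14;5 0 0 0 -0.14;5 0 0 0 -0.14;5 0 0 0 -0.14;5 0 0 0 -0.14;5 0 0 0 -0.14;5 0 0 0 -0.14;5 0 0 0 -0.14",
)

```text
clock: 6.0
eef_pos: [0.5716, 0.0775, 0.2319]
tool_rot: [0.994, 0.103, 0.0, -0.019]
ft_force: [-0.0, -0.3, -0.7]
grip_width: 0.0105
```

Emit:
drive_tool(
  rows="5 0 0 0 -0.14;5 0 0 0 -0.14;5 0 0 0 -0.14;5 0 0 0 -0.14;5 0 0 0 -0.14;5 0 0 0 -0.14;5 0 0 0 -0.14;5 0 0 0 -0.14;5 0 0 0 -0.14;5 0 0 0 -0.14;5 0 0 0 0;5 0 0 0 0",
)

```text
clock: 7.2
eef_pos: [0.5717, 0.0778, 0.2318]
tool_rot: [0.697, 0.717, 0.013, -0.015]
ft_force: [0.1, 0.4, -1.3]
grip_width: 0.0109
```

```bash
python3 - <<'E'
from h import *
o=bot.get_obs();M=Rn.from_quat(o["tool_rot"]).as_matrix(); print(M.round(4),o["eef_pos"],o["joint_pos"].round(4)); print(np.degrees(np.arctan2(M[1,0],M[0,0])))
E
```

```text
[[-0.0281  0.9996 -0.0035]
 [ 0.9988  0.0282  0.0389]
 [ 0.039  -0.0024 -0.9992]] [0.57168381 0.07775472 0.23184817] [0.1128 0.3873 0.2818 1.4643 0.039  0.0846]
91.61175464836408
```

The 2.2° tilt persists, but it fits the slot's slack and I'll allow for it. Next, align over the slot and look.

Emit:
drive_tool(
  rows="5 0 0 0 -0.05;5 16 3 0 0;5 16 3 0 0;5 15 4 0 0;5 0 0 0 0;5 0 0 0 0;5 0 0 0 0",
)

```text
clock: 7.9
eef_pos: [0.5778, 0.126, 0.2333]
tool_rot: [0.677, 0.735, 0.013, -0.015]
ft_force: [-1.2, -0.6, -0.9]
grip_width: 0.0105
```

```bash
python3 - <<'E'
from h import *
o=bot.get_obs();M=Rn.from_quat(o["tool_rot"]).as_matrix(); print(M.round(4),o["eef_pos"],o["joint_pos"].round(4)); print(np.degrees(np.arctan2(M[1,0],M[0,0])))
c=shot("wrist","w4"); a=cv2.convertScaleAbs(c["image"],alpha=1.4)[:,:,::-1]
cv2.imwrite("pics/w4.png",cv2.resize(a,None,fx=1.4,fy=1.4,interpolation=cv2.INTER_CUBIC))
B=o["eef_pos"]+M@np.array([0,-.002,.0555])
for s in(-1,1):
  for k in (-1,1):
    print("bottom corner",(proj(c,o["eef_pos"]+M@np.array([k*.006,-.002+s*.04,.0555]))*1.4).round(1), "top",(proj(c,o["eef_pos"]+M@np.array([k*.006,-.002+s*.04,-.0495]))*1.4).round(1))
print(B)
E
```

```text
[[-8.180e-02  9.966e-01 -4.100e-03]
 [ 9.959e-01  8.190e-02  3.850e-02]
 [ 3.870e-02 -9.000e-04 -9.993e-01]] [0.57781021 0.12595375 0.23334382] [0.193  0.4156 0.328  1.4797 0.0386 0.1111]
94.69836520327723
bottom corner [[371.9 211.8]] top [[363.2 273.5]]
bottom corner [[397.3 211.8]] top [[408.7 273.4]]
bottom corner [[373.1 364.7]] top [[366.9 513.8]]
bottom corner [[396.  364.7]] top [[404.4 513.7]]
[0.57559075 0.12792602 0.17788722]
```

View pics/w4.png

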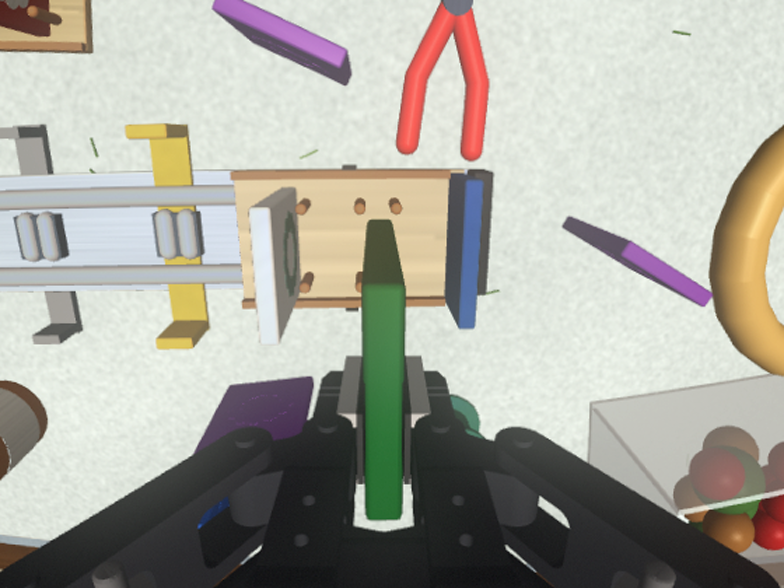

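The plaque is over the slot. The far dowel tops are at (360,209) and (396,209), the near-left one at about (360,285), and the plaque's bottom far edge is at u 368–396, v 220.

```bash
python3 - <<'E'
from h import *
c=load("w4"); o=bot.get_obs();M=Rn.from_quat(o["tool_rot"]).as_matrix()
p=onz(c,np.array([(360,209),(396,209),(360,285)])/1.4,.079); print(p.round(4), "slot ctr",(p[1]+p[2])/2)
im=c["image"].astype(int); hsv=cv2.cvtColor(c["image"],cv2.COLOR_RGB2HSV)
for v in (158,165,175,190,198,203,215,260,300,340,360,366,369):
    m=(hsv[v,:,0]>45)&(hsv[v,:,0]<85)&(hsv[v,:,1]>90); x=np.where(m[250:300])[0]+250
    print(v,x.min() if len(x) else None,x.max() if len(x) else None)
# plaque lateral offset in tool frame from bottom far edge & top near edge
E=(o["eef_pos"]+M@np.array([0,.0,.0555]))
z=E[2]
q=onz(c,np.array([(368.5,220),(396,220)])/1.4,z); print("bottom far edge in tool",((q-o["eef_pos"])@M).round(4))
print("bottom ctr if x off 0:",E)
E
```

```text
[[0.55   0.1133 0.079 ]
 [0.5481 0.1376 0.079 ]
 [0.6037 0.1169 0.079 ]] slot ctr [0.57592751 0.12726474 0.079     ]
158 None None
165 None None
175 None None
190 None None
198 None None
203 262 286
215 259 288
260 260 287
300 261 286
340 261 287
360 261 286
366 262 286
369 263 285
bottom far edge in tool [[-0.0074 -0.0382  0.0552]
 [ 0.0057 -0.0381  0.0558]]
bottom ctr if x off 0: [0.57763594 0.12781975 0.17794609]
```

Emit:
drive_tool(
  rows="5 1 -1.5 0 0;5 -0.8 0 20 0;5 -0.8 0 20 0;5 -0.8 0 20 0;5 -0.8 0 20 0;5 -0.2 0 6 0;5 0 0 0 0;5 0 0 0 0",
)

```text
clock: 8.75
eef_pos: [0.5769, 0.1266, 0.1485]
tool_rot: [0.678, 0.735, 0.014, -0.014]
ft_force: [0.5, 0.4, -0.4]
grip_width: 0.0109
```

```bash
python3 - <<'E'
from h import *
o=bot.get_obs();M=Rn.from_quat(o["tool_rot"]).as_matrix(); print(o["eef_pos"],"bottom",o["eef_pos"]+M@np.array([-.0008,0,.0555]),np.degrees(np.arctan2(M[1,0],M[0,0])))
c=shot("wrist","w5"); a=cv2.convertScaleAbs(c["image"],alpha=1.6)[110:260,180:380,::-1]
cv2.imwrite("pics/w5.png",cv2.resize(a,None,fx=4,fy=4,interpolation=cv2.INTER_CUBIC))
E
```

```text
[0.57692632 0.12662961 0.14852398] bottom [0.57687049 0.12801007 0.09303541] 94.67958273368119
```

View pics/w5.png

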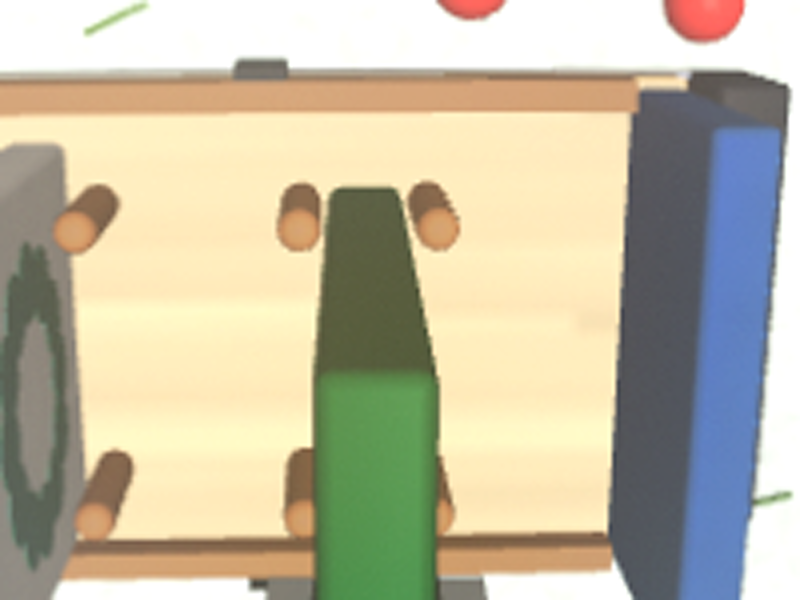

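The plaque's bottom edge (u 330–398) lies between the dowel tops (298 and 438), about 0.7 mm to the left. I'll shift 1 mm and insert.

Emit:
drive_tool(
  rows="5 1 0 0 0;5 -0.4 0 10 0;5 -0.4 0 10 0;5 -0.4 0 10 0;5 -0.4 0 10 0;5 -0.2 0 5 0;5 0 0 0 0;5 0 0 0 0",
)

```text
clock: 9.6
eef_pos: [0.5762, 0.1277, 0.1024]
tool_rot: [0.677, 0.735, 0.013, -0.015]
ft_force: [0.7, -0.9, -1.0]
grip_width: 0.0106
```

Emit:
drive_tool(
  rows="5 0 0 1 0;5 0 0 1 0;5 0 0 0.5 0;5 0 0 0 0;5 0 0 0 0",
)

```text
clock: 10.1
eef_pos: [0.5763, 0.1277, 0.1001]
tool_rot: [0.677, 0.735, 0.013, -0.014]
ft_force: [0.5, 0.5, -0.9]
grip_width: 0.0109
```

Emit:
drive_tool(
  rows="5 0 0 1 0;5 0 0 0 0;5 0 0 1 0;5 0 0 0 0;5 0 0 0 0",
)

```text
clock: 10.6
eef_pos: [0.5767, 0.1279, 0.0996]
tool_rot: [0.677, 0.735, 0.014, -0.014]
ft_force: [-1.7, -1.3, 6.8]
grip_width: 0.0103
```

Contact with the floor (about 7 N). Release and retreat up.

Emit:
drive_tool(
  rows="20 0 0 0 0;30 0 0 0 0;40 0 0 0 0;40 0 0 0 0;40 0 0 -20 0;40 0 0 -40 0;40 0 0 -40 0;40 0 0 -40 0;40 0 0 0 0;40 0 0 0 0",
)

```text
clock: 11.6
eef_pos: [0.5775, 0.1225, 0.2389]
tool_rot: [0.677, 0.735, 0.014, -0.014]
ft_force: [-0.1, -0.1, -0.5]
grip_width: 0.0402
```

```bash
python3 - <<'E'
from h import *
o=bot.get_obs(); print(o["eef_pos"],o["joint_pos"].round(3))
c=shot("wrist","w6"); a=cv2.convertScaleAbs(c["image"],alpha=1.4)[:,:,::-1]
cv2.imwrite("pics/w6.png",a)
E
```

```text
[0.57746818 0.12247434 0.23893162] [0.187 0.41  0.333 1.488 0.039 0.105]
```

View pics/w6.png

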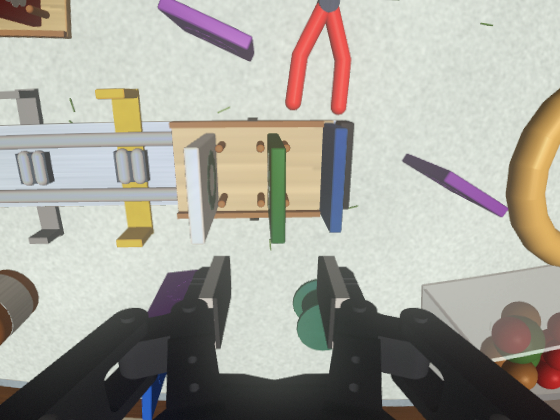

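The green plaque stands in its slot next to the white one, between the dowels. Before going behind the push board I'll check clearance to the purple look-alike and work out the shift.

```bash
python3 - <<'E'
from h import *
c=load("w6"); o=bot.get_obs(); M=Rn.from_quat(o["tool_rot"]).as_matrix()
print("purple",onz(c,[(404,157),(448,177),(508,213)],0.0).round(3).tolist(),onz(c,[(404,157),(448,177),(508,213)],0.05).round(3).tolist())
b=onz(c,[(345,123),(336,231)],.105); print("board top outer",b,b.mean(0))
a=np.radians(4.5); X=np.array([np.cos(a),np.sin(a),0]);Y=np.array([-np.sin(a),np.cos(a),0])
C=np.array([.576,.1273,0])-.02*Y; st=np.array([.5883,-.0344,0]); print("travel",(C-st)@Y)
yy=onz(c,[(116,93),(135,241)],.053); print("tabs wrist",yy,"travel", (C-yy.mean(0))@Y)
for g in (.108,):
    T=C+g*Y; T[2]=o["eef_pos"][2]; print("target",T,"tool shift mm",((T-o["eef_pos"])@M*1000).round(1))
    print("boardface travel dir in tool", (-Y@M).round(4))
E
```

```text
purple [[0.558, 0.291, 0.0], [0.579, 0.355, 0.0], [0.621, 0.454, 0.0]] [[0.551, 0.269, 0.05], [0.569, 0.325, 0.05], [0.606, 0.412, 0.05]]
board top outer [[0.51788485 0.18528004 0.105     ]
 [0.6199691  0.19107715 0.105     ]] [0.56892698 0.18817859 0.105     ]
travel 0.14216657974209929
tabs wrist [[ 0.5083388  -0.03391922  0.053     ]
 [ 0.66745635 -0.02048735  0.053     ]] travel 0.1349604743995894
target [0.5690956  0.21502873 0.23727155] tool shift mm [92.9  0.2  3.6]
boardface travel dir in tool [-0.9992 -0.0034 -0.039 ]
```

Emit:
drive_tool(
  rows="0 31 0 0 0;0 31 0 0 0;0 31 0 0 0;0 -1.5 0 40 0;0 -1.5 0 40 0;0 -1.5 0 40 0;0 -1.2 0 30 0;0 -0.5 0 12 0;0 0 0 0 0;0 0 0 0 0",
)

```text
clock: 12.65
eef_pos: [0.5695, 0.2152, 0.08]
tool_rot: [0.677, 0.735, 0.013, -0.014]
ft_force: [-0.3, -0.8, 0.2]
grip_width: -0.0001
```

Emit:
drive_tool(
  rows="0 -2 0 -0.1 0;0 -2 0 -0.1 0;0 -2 0 -0.1 0;0 -2 0 -0.1 0;0 -2 0 -0.1 0;0 0 0 0 0",
)

```text
clock: 13.25
eef_pos: [0.5699, 0.2048, 0.0796]
tool_rot: [0.678, 0.735, 0.013, -0.014]
ft_force: [-0.5, 0.4, 0.6]
grip_width: 0.0001
```

Emit:
drive_tool(
  rows="0 -1 0 0 0;0 -1 0 0 0;0 -1 0 0 0;0 -1 0 -0.1 0;0 0 0 0 0",
)

```text
clock: 13.75
eef_pos: [0.5702, 0.201, 0.0794]
tool_rot: [0.677, 0.735, 0.013, -0.015]
ft_force: [-0.9, -0.2, 0.1]
grip_width: -0.0
```

Emit:
drive_tool(
  rows="0 -1 0 0 0;0 -1 0 0 0;0 -1 0 0 0;0 -1 0 -0.1 0;0 0 0 0 0",
)

```text
clock: 14.25
eef_pos: [0.5705, 0.197, 0.0794]
tool_rot: [0.677, 0.735, 0.013, -0.015]
ft_force: [-0.4, -0.4, 0.1]
grip_width: 0.0001
```

Emit:
drive_tool(
  rows="0 -1 0 0 0;0 -1 0 0 0;0 -1 0 0 0;0 -1 0 -0.1 0;0 0 0 0 0",
)

```text
clock: 14.75
eef_pos: [0.5708, 0.193, 0.0793]
tool_rot: [0.677, 0.735, 0.013, -0.015]
ft_force: [0.2, -0.1, -0.2]
grip_width: -0.0003
```

```bash
cat > m.py <<'E'
from h import *
import sys
c=shot("top",sys.argv[1])
def blue(c):
    hsv=cv2.cvtColor(c["image"],cv2.COLOR_RGB2HSV); m=cv2.inRange(hsv,np.array((100,80,30)),np.array((125,255,255))); m[:195]=0;m[250:]=0;m[:,:155]=0;m[:,260:]=0
    n,l,s,ce=cv2.connectedComponentsWithStats(m); i=1+s[1:,4].argmax(); return s[i],ce[i]
def lip(c): # dark-to-wood front end of base plate along a row: print profile
    g=c["image"].astype(int); return [ (g[r,150:290,0]-g[r,150:290,2]) for r in (208,240)]
for k in ("top0",sys.argv[1]):
    q=load(k); print(k,*blue(q)); 
    for L in lip(q): 
        w=np.where(L>25)[0]+150; print(w.min(),w.max(),len(w))
print(bot.get_obs()["eef_pos"])
E
python3 m.py top1
```

```text
top0 [167 202   7  43 199] [170.10050251 223.46231156]
178 240 55
179 271 76
top1 [168 226   6  19  81] [170.49382716 235.86419753]
160 240 42
179 271 74
[0.57081801 0.19308109 0.07933779]
```

Emit:
drive_tool(
  rows="0 -1 0 0 0;0 -1 0 0 0;0 -1 0 0 0;0 0 0 0 0",
)

```text
clock: 15.2
eef_pos: [0.5711, 0.19, 0.0792]
tool_rot: [0.677, 0.735, 0.013, -0.015]
ft_force: [0.1, -0.5, -0.5]
grip_width: -0.0003
```

```bash
python3 - <<'E'
from h import *
c=shot("wrist","w7"); a=cv2.convertScaleAbs(c["image"],alpha=1.4)[:,:,::-1]
s=load("scene0"); s=shot("scene","s7"); b=cv2.convertScaleAbs(s["image"],alpha=1.6)[80:300,180:400,::-1]
cv2.imwrite("pics/w7.png",np.hstack([cv2.resize(a,(440,330)),cv2.resize(b,(330,330))]))
E
```

```text
(no output)
```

View pics/w7.png

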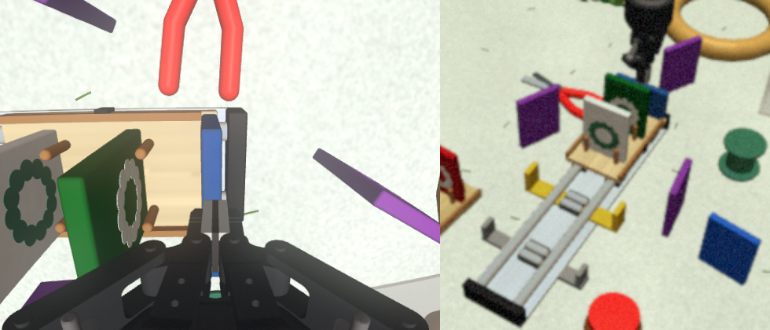

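```bash
python3 - <<'E'
from h import *
c=load("w7"); a=np.radians(4.5); Y=np.array([-np.sin(a),np.cos(a),0])
C=np.array([.576,.1273,0])-.02*Y
t=onz(c,[(103*560/440,110*560/440)],.04)[0]; print("tick y'",(t-C)@Y)
w=load("w6"); t=onz(w,[(253,119)],.04)[0]; print("w6 tick y'",(t-C)@Y)
b=onz(c,np.array([(220,115),(220,195),(203,118)])*560/440,.105); print("board top",b,((b-C)@Y))
g=onz(c,np.array([(152,145),(152,215)])*560/440,.079); print("dowels",(g-C)@Y)
E
```

```text
tick y' -0.0029613670597200374
w6 tick y' 0.00039870910663646417
board top [[0.51451631 0.18636682 0.105     ]
 [0.56144592 0.19043736 0.105     ]
 [0.51681459 0.17735565 0.105     ]] [0.08370869 0.08408463 0.07454498]
dowels [0.04100303 0.03736554]
```

Emit:
drive_tool(
  rows="0 -1 0 0 0;0 -1 0 0 0;0 -1 0 -0.1 0",
)

```text
clock: 15.6
eef_pos: [0.5713, 0.1871, 0.0792]
tool_rot: [0.677, 0.735, 0.013, -0.015]
ft_force: [0.2, 0.1, 0.3]
grip_width: 0.0001
```

Emit:
drive_tool(
  rows="0 -1 0 0 0;0 -1 0 0 0;0 -1 0 -0.1 0",
)

```text
clock: 15.9
eef_pos: [0.5716, 0.1841, 0.0792]
tool_rot: [0.677, 0.735, 0.013, -0.015]
ft_force: [0.9, -0.3, 0.4]
grip_width: -0.0002
```

```bash
python3 - <<'E'
from h import *
import cv2
w=shot("wrist","w8")
# displacement of carrier top features between w7 and w8 by blue mask of push board top, plus black tick
for k in("w7","w8"):
    c=load(k); hsv=cv2.cvtColor(c["image"],cv2.COLOR_RGB2HSV); m=cv2.inRange(hsv,np.array((100,100,60)),np.array((125,255,255)))
    for r in (160,190,215,235): 
        x=np.where(m[r,230:300])[0]+230
        print(k,r,x.min() if len(x) else 0,x.max() if len(x) else 0, onz(c,[(x.max()+.5,r)],.105).round(4) if len(x) else 0)
E
python3 m.py top2
```

```text
w7 160 0 0 0
w7 190 257 281 [[0.5335 0.1887 0.105 ]]
w7 215 257 281 [[0.5451 0.1897 0.105 ]]
w7 235 258 281 [[0.5548 0.1906 0.105 ]]
w8 160 0 0 0
w8 190 271 294 [[0.5336 0.1885 0.105 ]]
w8 215 271 294 [[0.5452 0.1896 0.105 ]]
w8 235 271 294 [[0.5549 0.1906 0.105 ]]
top0 [167 202   7  43 199] [170.10050251 223.46231156]
178 240 55
179 271 76
top2 [168 231   6  14  58] [170.60344828 238.17241379]
150 240 44
179 271 75
[0.57156844 0.18405722 0.07916101]
```

```bash
python3 - <<'E'
from h import *
c=load("w8"); o=bot.get_obs(); a=cv2.convertScaleAbs(c["image"],alpha=1.6)[:,:,::-1].copy()
p=proj(c,o["eef_pos"])[0]; print(p)
M=Rn.from_quat(o["tool_rot"]).as_matrix()
cv2.drawMarker(a,tuple(int(v) for v in p),(0,0,255),cv2.MARKER_CROSS,8,1)
s=shot("scene","s8"); b=cv2.convertScaleAbs(s["image"],alpha=1.8)[100:200,250:370,::-1].copy()
q=proj(s,o["eef_pos"])[0]; print(q)
A=cv2.resize(a[130:380,180:380],(480,600),interpolation=cv2.INTER_CUBIC)
B=cv2.resize(b[:,:],(310,258),interpolation=cv2.INTER_CUBIC); B=np.vstack([B,np.zeros((342,310,3),np.uint8)])
cv2.imwrite("pics/w8.png",np.hstack([A,B]))
E
```

```text
[274.91152472 244.27066463]
[312.74498069 143.70749928]
```

View pics/w8.png

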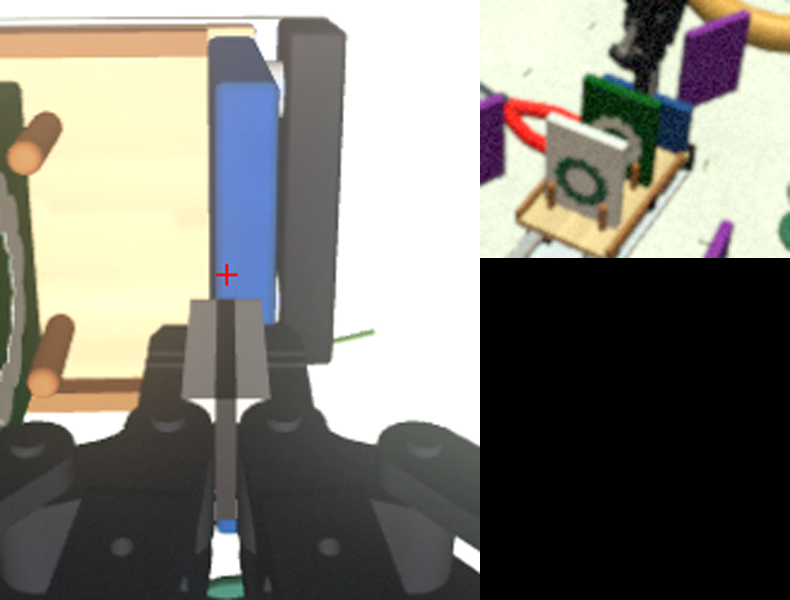

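The fingers passed over the board without any contact, so the real tips sit higher than the TCP reading suggests. The board hasn't moved and no force was felt. I'll back off, raise, turn 90° so that the jaws lie along the board and the wrist camera faces away from the plaques, then go lower.

Emit:
drive_tool(
  rows="0 0 0 -30 0;0 0 0 -30 0;0 30 0 0 0.14;0 0 0 0 0.14;0 0 0 0 0.14;0 0 0 0 0.14;0 0 0 0 0.14;0 0 0 0 0.14;0 0 0 0 0.14;0 0 0 0 0.14;0 0 0 0 0.14;0 0 0 0 0.14",
)

```text
clock: 17.25
eef_pos: [0.5693, 0.2118, 0.1403]
tool_rot: [0.992, 0.123, 0.001, -0.02]
ft_force: [-0.2, 0.2, -0.0]
grip_width: -0.0001
```

Emit:
drive_tool(
  rows="0 0 0 0 0.14;0 0 0 0 0.03;0 0 0 0 0;0 0 0 0 0",
)

```text
clock: 17.65
eef_pos: [0.5693, 0.2118, 0.1403]
tool_rot: [0.999, 0.042, -0.001, -0.02]
ft_force: [0.6, -0.2, 0.4]
grip_width: -0.0002
```

```bash
python3 - <<'E'
from h import *
o=bot.get_obs(); M=Rn.from_quat(o["tool_rot"]).as_matrix(); print(M.round(4),o["eef_pos"],o["joint_pos"].round(3))
T=np.array([.5694,.2145,o["eef_pos"][2]]); print("shift",((T-o["eef_pos"])@M*1000).round(1))
a=np.radians(4.5); Y=np.array([-np.sin(a),np.cos(a),0]); print("-Y",-Y@M,"down",np.array([0,0,-1])@M)
c=shot("wrist","w9")
for h in (0,-.0055,-.03): print(h,proj(c,o["eef_pos"]+M@np.array([0,-.011,h])))
E
```

```text
[[ 9.965e-01  8.340e-02 -3.800e-03]
 [ 8.350e-02 -9.958e-01  3.890e-02]
 [-5.000e-04 -3.910e-02 -9.992e-01]] [0.56929766 0.21176901 0.14027337] [0.335 0.477 0.182 1.266 0.038 1.823]
shift [ 0.3 -2.7  0.1]
-Y [-0.00502989  0.99922366 -0.03907388] down [4.96664871e-04 3.90768672e-02 9.99236084e-01]
0 [[271.86583519 225.91194915]]
-0.0055 [[271.8141345  229.74564551]]
-0.03 [[271.54224954 249.94191683]]
```

Emit:
drive_tool(
  rows="0 0 -3 0 0;0 0 1.2 30 0;0 0 1.2 30 0;0 0 1 26 0;0 0 0 0 0;0 0 0 0 0",
)

```text
clock: 18.3
eef_pos: [0.5689, 0.2148, 0.0544]
tool_rot: [0.999, 0.042, -0.001, -0.019]
ft_force: [0.7, -0.1, 1.2]
grip_width: 0.0002
```

Emit:
drive_tool(
  rows="0 0 2 -0.1 0;0 0 2 -0.1 0;0 0 2 -0.1 0;0 0 2 -0.1 0;0 0 1 0 0;0 0 0 0 0",
)

```text
clock: 18.9
eef_pos: [0.5699, 0.2056, 0.0546]
tool_rot: [0.999, 0.041, -0.001, -0.02]
ft_force: [1.2, -0.2, -0.3]
grip_width: 0.0005
```

Emit:
drive_tool(
  rows="0 0 1 0 0;0 0 1 0 0;0 0 1 0 0;0 0 1 -0.1 0;0 0 0 0 0",
)

```text
clock: 19.4
eef_pos: [0.57, 0.2042, 0.0546]
tool_rot: [0.999, 0.042, -0.001, -0.022]
ft_force: [-0.7, 7.5, 1.1]
grip_width: -0.0001
```

Contact at 7.5 N. Pushing on out of the parked detent.

Emit:
drive_tool(
  rows="0 0 1 0 0;0 0 1 0 0;0 0 1 -0.1 0;0 0 1 0 0;0 0 1 0 0;0 0 1 -0.1 0;0 0 0 0 0",
)

```text
clock: 20.1
eef_pos: [0.5705, 0.1947, 0.054]
tool_rot: [0.999, 0.041, -0.001, -0.019]
ft_force: [1.0, 0.4, 0.4]
grip_width: -0.0001
```

Emit:
drive_tool(
  rows="0 0 3 -0.1 0;0 0 5 -0.2 0;0 0 6 -0.2 0;0 0 6 -0.2 0;0 0 6 -0.2 0;0 0 6 -0.3 0;0 0 6 -0.2 0;0 0 6 -0.2 0;0 0 6 -0.2 0;0 0 5 -0.3 0;0 0 3 -0.1 0;0 0 1 0 0",
)

```text
clock: 21.3
eef_pos: [0.5757, 0.1363, 0.0544]
tool_rot: [0.999, 0.041, -0.001, -0.019]
ft_force: [-0.8, 0.1, -0.4]
grip_width: 0.0003
```

Emit:
drive_tool(
  rows="0 0 3 -0.1 0;0 0 5 -0.2 0;0 0 6 -0.2 0;0 0 6 -0.2 0;0 0 6 -0.2 0;0 0 6 -0.3 0;0 0 5 -0.2 0;0 0 4 -0.2 0;0 0 3 -0.1 0;0 0 2 -0.1 0;0 0 1 0 0;0 0 0 0 0",
)

```text
clock: 22.5
eef_pos: [0.5794, 0.0897, 0.0541]
tool_rot: [0.999, 0.041, -0.001, -0.019]
ft_force: [0.0, 0.7, -0.4]
grip_width: -0.0001
```

```bash
cat > m2.py <<'E'
from h import *
import sys
c=shot("top",sys.argv[1]); a=np.radians(4.5); Y=np.array([-np.sin(a),np.cos(a),0]); X=np.array([np.cos(a),np.sin(a),0])
C=np.array([.576,.1273,0])-.02*Y
# rectify: sample top image on rail plane (z=.044) at 0.5 mm, show rail coords
ys=np.arange(-.22,.16,.0006); xs=np.arange(-.1,.1,.0006)
G=(C+np.array([0,0,.044]))+xs[:,None,None]*-1*X+(-ys[::-1])[None,:,None]*-1*-Y*-1
G=np.array([[C+np.array([0,0,.044])-x*X+y*Y for y in ys[::-1]] for x in xs])
uv=proj(c,G.reshape(-1,3)).reshape(len(xs),len(ys),2).astype(np.float32)
r=cv2.remap(c["image"],uv[...,0],uv[...,1],cv2.INTER_CUBIC)
np.save("pics/r.npy",r); cv2.imwrite(f"pics/{sys.argv[1]}r.png",cv2.convertScaleAbs(r,alpha=1.5)[:,:,::-1])
# dark tick blobs beside plate: strips x=+-(53..58) mm
g=cv2.cvtColor(r,cv2.COLOR_RGB2GRAY).astype(float)
for s in (-1,1):
    i=[np.argmin(abs(xs-s*v)) for v in (.0545,.0565)]; L=g[min(i):max(i)+1].mean(0); j=np.argsort(L)[:12]; y=ys[::-1][j]; print("side",s,"dark y'",np.median(y).round(4),y.min().round(4),y.max().round(4),L[j].min().round(),np.median(L).round())
st=np.array([.5883,-.0344,0]); print("station y'",(st-C)@Y, "TCP y'",(bot.get_obs()["eef_pos"]-C)@Y)
E
python3 m2.py top3
```

```text
side -1 dark y' -0.0355 -0.0388 0.128 15.0 129.0
side 1 dark y' -0.0307 -0.034 -0.0274 49.0 126.0
station y' -0.14216657974209929 TCP y' -0.01764231877075337
```

Emit:
drive_tool(
  rows="0 0 2 -0.1 0;0 0 3 -0.1 0;0 0 3 -0.1 0;0 0 3 -0.1 0;0 0 2 -0.1 0;0 0 1 0 0;0 0 0 0 0",
)

```text
clock: 23.25
eef_pos: [0.5802, 0.0781, 0.0541]
tool_rot: [0.999, 0.042, -0.001, -0.022]
ft_force: [-0.5, 6.5, -0.1]
grip_width: 0.0001
```

Emit:
drive_tool(
  rows="0 0 1 0 0;0 0 1 0 0;0 0 0 0 0",
)

```text
clock: 23.55
eef_pos: [0.5805, 0.0749, 0.054]
tool_rot: [0.999, 0.042, -0.001, -0.02]
ft_force: [-0.7, 4.0, -0.3]
grip_width: -0.0
```

Emit:
drive_tool(
  rows="0 0 1 0 0;0 0 1 -0.1 0;0 0 0 0 0",
)

```text
clock: 23.85
eef_pos: [0.581, 0.0709, 0.054]
tool_rot: [0.999, 0.041, -0.001, -0.019]
ft_force: [0.3, -0.5, -0.3]
grip_width: 0.0002
```

The force rose to 6.5 N, fell to 4 N, then dropped to 0, which fits a snap into the detent. I'll back off, rise and check.

Emit:
drive_tool(
  rows="0 0 -15 0.6 0;0 0 -20 0.8 0;0 0 0 -40 0;0 0 0 -40 0;0 0 0 -40 0;0 0 -30 -20 0;0 0 -30 0 0;0 0 0 0 0",
)

```text
clock: 24.65
eef_pos: [0.5739, 0.1651, 0.1978]
tool_rot: [0.999, 0.043, 0.001, -0.02]
ft_force: [-0.5, -0.1, -0.7]
grip_width: -0.0001
```

```bash
python3 m2.py top4; python3 - <<'E'
from h import *
r=cv2.imread("pics/top4r.png"); print(r.shape)
c=shot("wrist","w10"); a=cv2.convertScaleAbs(c["image"],alpha=1.4)[:,:,::-1]
s=shot("scene","s10"); b=cv2.convertScaleAbs(s["image"],alpha=1.6)[100:310,100:390,::-1]
R=cv2.resize(r,(790,int(r.shape[0]*790/r.shape[1]))); H=590-R.shape[0]; H=min(H,210)
bot_=np.hstack([cv2.resize(a,(395,H)),cv2.resize(b,(395,H))])
print(R.shape,H); cv2.imwrite("pics/fin.png",np.vstack([R[:590-H],bot_]))
E
```

```text
side -1 dark y' 0.0839 0.0806 0.0956 23.0 130.0
side 1 dark y' 0.1433 0.1358 0.1472 36.0 133.0
station y' -0.14216657974209929 TCP y' 0.05609863659034347
(334, 634, 3)
(416, 790, 3) 174
```

View pics/fin.png

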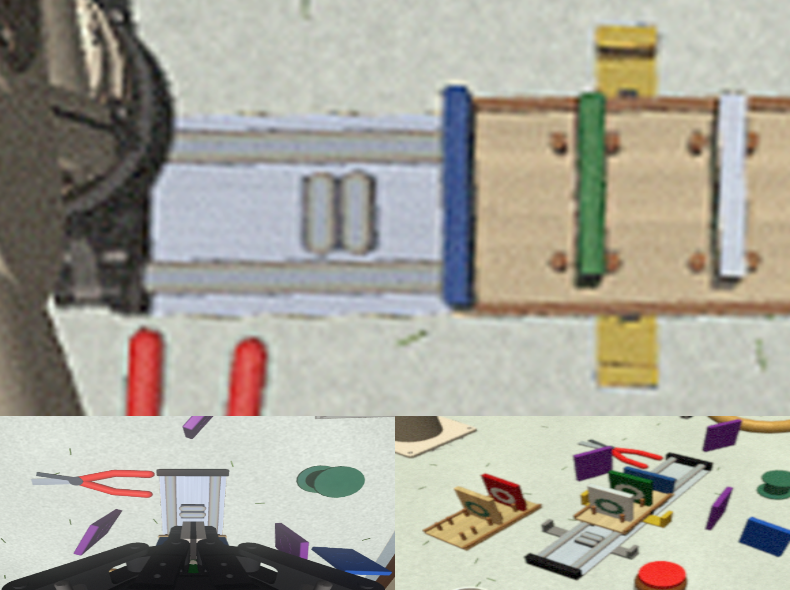

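The rectified top view puts the black ticks at u≈628 against a yellow tab centre of u≈627 (0.75 mm per pixel), so the carrier is home. Both plaques stand upright between their dowels, and the robot is clear.

```bash
python3 -c "
from workcell import bot
print(bot.job_done())"
```

```text
the job is handed in; nothing more can be done
None
```

I stood the green plaque in the carrier's free slot while the carrier was parked and let go of it. I then pushed the carrier by its blue board to the yellow station and handed the job in at about 25 s of robot time.

**Last checks:**
- **Detent:** the push force rose to 6.5 N, eased to 4 N, then fell to about 0, as it would on clicking in.
- **Position:** in the final rectified top view the black ticks were at column 628 and the yellow tabs' middle at 627, so they line up to about 1 mm.
- **Plaques:** green and white both stood upright between their dowels. The red and wood plaques were still in the rack, and the arm was clear of everything.

**What went wrong or disagreed:**
- **Tool tilt:** joint 6 came up against its limit during the carry and left the tool tilted 2.2° for the rest of the job. I turned the plaque half a turn the other way and allowed for the tilt when inserting it.
- **First push missed:** the shut fingers passed over the board without touching it, because the tips looked about 30 mm higher than the TCP reading. I backed off, turned the gripper 90° and pushed from lower down.
- **Tick finder:** my automatic search for the ticks failed, so the alignment figure was read from the picture. Of two tab measurements of the travel, 142 mm fitted the click and 135 mm did not.

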